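# Pack the tarts, shut and clamp the case, knock its lock pin down

### The arm

A 7-joint arm with a two-finger parallel gripper is mounted at the origin on a cart in front of the work surface, level with it; the furniture and walls round the work are solid. World frame = base frame: x ahead of the robot, y to its left, z up, the work surface at z = 0. Lengths are in m, angles in rad, forces in N, time in s.
With the tool pointing down it reaches from about 0.35 to 0.9 m from the base axis. Payload 8.1 kg.
Tool frame: the origin (TCP) lies on the centre line of the jaws, within the pads' length; the fingertips stand 19 mm ahead of it and the grasp point (between the pads) is the TCP (arm.tip_reach is the distance from the TCP to the fingertips, in m); z points along the fingers, y is the line along which they close (so a half turn about z gives the same grasp; the last joint's range is limited). The gripper opens to 92 mm and grips with 3 to 60 N. Pads are 19 mm wide; open, the fingers measure 130 mm over their backs; the gripper's body (75 mm by 190 mm) begins 47 mm behind the grasp point.
Start: joints at [1.07, 0.434, 0.025, 1.573, -0.012, 1.134, -0.075], TCP at [0.242, -0.576, 0.246] pointing down, gripper open.
Joint ranges: [-2.62, 2.62], [-0.44, 2.09], [-1.27, 1.32], [0.08, 2.57], [-1.32, 4.46], [0.12, 2], [-2.74, 2.74]. Speed limits (rad/s): [2.22, 2.22, 3.01, 3.01, 3.14, 3.14, 3.14].

### API

Orientations are given as a rotation vector (axis times angle).
In Python, from cell import arm gives the robot as it stands.
- The arm moves only by the tool arm_command, never from a script. Its argument "targets" is a list that holds one entry, the list of rows, each a list of 6 numbers: the shift along the tool's x, y, z in m, then the turn, a rotation vector about the tool's x, y, z in rad. A call has 1 to 10 rows; each row shifts and turns the commanded pose from where the row before left it, along the tool's axes as they then stand; what a row does not reach is not made up. A row lasts 1/8 s, in which the tool goes at most 62.5 mm and 10.7 degrees, less where a joint would pass 70% of its speed; a pose out of reach is approached as far as the arm can. A call with a gripper value outside its range is refused whole. "jaw" is the finger opening in m, from 0 to 0.0918, set as the call begins (left out, the last holds). The fingers move at their own pace and stop on an object; "newtons" is the grip in N (left out, the last holds). Time passes only in rows, so rows that do not move let the fingers close. It gives the time, the measured TCP pose, the force, the opening and the grip force at its end, in the units of the state.
- arm.observe(): the state, without advancing time (a new reading comes with each control period).
- arm.get_image(name): name is "side" or "top" or "wrist"; returns a dict with "pixels" (420x560x3 uint8, red, green, blue), "z_map" (420x560 float32, m along the optical axis (not along the pixel's ray), 0 where there is no reading), "fx", "fy", "cx", "cy" (pixels), "xyz" and "rotation" of the camera in the world; the wrist camera has in their place "T_tool_cam" (4x4, takes a point from camera to tool coordinates, whose origin is the TCP and whose axes are the flange's). Camera axes: x right, y down, z forward; pixel columns grow to the right and rows downward; lengths in m; the calibration is good to about 2 mm. A picture is of the moment at which its call begins: read the wrist's pose just before it.
- arm.sign_off(): hands the job in; it is judged then, once.
The state is a dict: "clock": time; "joints": joint angles; "dq": joint speeds; "joint_efforts": joint torques, N m; "position": TCP position; "ee_rot": TCP orientation; "force": force on the tool from outside, world axes, zero at the start; "ft_torque": the same for the moment, N m; "width": opening from 0.0 (shut) to 1.0 (fully open); "gripper_force": force on a finger pad.
Only numpy, scipy, OpenCV 4.12 (cv2) and the standard library are available. Lean on these libraries where they do the work, as an engineer would, in place of code of your own. Each camera call takes 0.05 s, during which the arm holds its last target. There are 200 camera calls.

### The job

Pack the delivery case for the courier: set every tart from the raised wooden tray flat on the floor of the metal case, side by side, then shut the lid fully, swing the clamp arm all the way down over the lid, and last knock the sprung lock pin fully down with the foot of the tamper, never with the gripper itself. Then stand the tamper upright on the middle of its rubber mat again, and leave the cup and the marker where they are.

Things in the scene. Friction and masses are not known exactly. Their poses are not given: they have to be found in the camera images.
- tart_a: A round custard tart, 66 mm across at its rim (it narrows a little downward), 25 mm high, 60 g. Origin: centre of its underside; z up when it lies flat. It starts on the tray, in a row of tarts 70 mm apart along the tray's y axis. Two or three tarts are present in a run (None if absent).
- tart_b: A round custard tart, 66 mm across at its rim (it narrows a little downward), 25 mm high, 60 g. Origin: centre of its underside; z up when it lies flat. It starts on the tray, in a row of tarts 70 mm apart along the tray's y axis. Two or three tarts are present in a run (None if absent).
- tart_c: A round custard tart, 66 mm across at its rim (it narrows a little downward), 25 mm high, 60 g. Origin: centre of its underside; z up when it lies flat. It starts on the tray, in a row of tarts 70 mm apart along the tray's y axis. Two or three tarts are present in a run (None if absent).
- tray: Fixed wooden tray on two feet, 130 x 225 mm outside (225 along its y), floor 58 mm above the counter, 5 mm wide rim standing 7 mm above that floor. Origin: on the counter under its centre, z up, long side along y.
- pastry_case: Fixed aluminium case, 150 (x) by 230 mm (y) outside, rim 68 mm above the counter, walls 5 mm, inside 140 x 220 x 40 mm deep. Origin: on the counter under its centre, z up, -x its front (robot side). Lid hinged along the far (+x) rim. At its +y end the dark lock-pin housing (44 x 36 mm, 88 mm high, centre y = +133 mm), at its -y end two clamp posts (92 mm high, y = -128 mm).
- case_floor (a point): Centre of the case's inner floor (28 mm above the counter); axes parallel to the case's. Three tarts lie side by side along y, 71 mm apart.
- case_lid (a joint): Lid angle in rad: 0 shut, grows as it opens upward and away to +x of the case; 1.57 is upright, most 1.9. Its stiff hinge keeps it where it is left (about 2 N at the free edge moves it). Push it over from behind and then down on its top.
- lid_hinge (a point): Middle of the lid's hinge line, at x = +75, z = 68.5 mm in the case. The frame turns with the lid about its y; shut, it is parallel to the case's, and the lid lies from x = 0 to -150 mm, y = -115 to +115 mm, z = 0 to 8 mm. A black knob (28 mm across, 30 mm high) stands on the outer face at x = -115 mm, y = 0.
- lid_edge (a point): Middle of the lid's free edge (it swings with the lid).
- clamp_arm (a joint): Clamp arm angle in rad: 0 lying down over the lid, grows as it swings up and outward to the -y end of the case; 1.57 upright, most 1.9. A stiff hinge keeps it where it is left (about 2 N near the tip moves it).
- clamp_hinge (a point): Clamp hinge, at x = 0, y = -128, z = 82 mm in the case. The frame turns with the arm about the case's x. The arm is a steel bar 26 mm wide, 8 mm thick; down, it lies from y = 0 to +100 mm, z = 0 to 8 mm from here. A black knob (22 mm across, 25 mm high) stands on its outer (upper) face at y = +88 mm.
- clamp_tip (a point): Middle of the clamp arm's free end (it swings with the arm).
- lock_pin (a joint): How far the lock pin is driven down, in m: 0 up, 0.014 fully down. A spring pushes it up, but friction holds it where it is driven. Driving it takes about 10 to 12 N, by one or more blows or a push.
- pin_top (a point): Centre of the top of the pin's flat steel head (26 mm across); up, it stands 19 mm above the housing, at x = 0, y = +133 mm, z = 107 mm in the case; down, z = 93 mm.
- tamper: Coffee tamper, 82 mm high, 0.42 kg: flat round steel foot 57 mm across and 18 mm high, a 26 mm neck, and a round wooden handle 34 mm across from 26 to 82 mm above the foot's underside. Origin: centre of the foot's underside, z up along the handle. It starts upright on the rubber mat.
- mat: Fixed square rubber mat, 84 x 84 x 8 mm; origin at the centre of its underside on the counter.
- mat_top (a point): Centre of the mat's top, where the tamper belongs.
- cup: Bystander: white espresso cup with a handle, 58 x 85 x 56 mm.
- felt_marker: Bystander: felt marker, 17 x 135 x 16 mm.

How it is judged:
By the outcome, as a careful person would: the job done as asked, in the order asked, and still so for the second after the job is handed in, with the robot touching nothing.
Of tart_a, tart_b, tart_c only 2 to 3 are there at a start; the rules pass over those that are not, and their reading is None.
At some moment in a run one of tart_a, tart_b, tart_c may be knocked a few centimetres aside while the robot is not near it.
It also fails if it takes over 210 s, if anything falls off the work surface, if the arm or the gripper's body presses on something with over 40 N, if the wrist force passes 120 N, or if a joint passes its speed limit or range.

## Working session

There is one attempt and no reset: what is moved stays moved. The work goes in short steps, Python scripts to look and compute and a tool call to move; the robot and the scene stay as the last step left them, time stands still between calls to the robot, and variables do not carry over. Pictures are saved under pics/ and viewed, at most 14 in all, crops included, and the job is handed in when it is done.

Besides the shell and the picture viewer there is one more tool, called after "Call:" as name([rows], argument=value, ...), one row to a line, values as JSON. arm_command: Moves the arm, as the interface text tells. Its arguments: {"type":"object","properties":{"targets":{"type":"array","items":{"type":"array","items":{"type":"array","items":{"type":"number"}}}},"jaw":{"type":"number"},"newtons":{"type":"number"}},"required":["targets"]}

```bash
mkdir -p pics; ls; cat > h.py <<'E'
import numpy as np, cv2
from scipy.spatial.transform import Rotation as R
from cell import arm
def grab(name,save=None):
    s=arm.observe(); im=arm.get_image(name)
    if save: cv2.imwrite('pics/'+save,im['pixels'][:,:,::-1])
    if name=='wrist':
        T=np.eye(4); T[:3,:3]=R.from_rotvec(s['ee_rot']).as_matrix(); T[:3,3]=s['position']
        T=T@np.array(im['T_tool_cam']); im['C']=T[:3,3]; im['Rm']=T[:3,:3]
    else:
        im['C']=np.array(im['xyz']); r=np.array(im['rotation']); im['Rm']=r if r.shape==(3,3) else R.from_rotvec(r).as_matrix()
    return im
def cloud(im):
    z=im['z_map']; v,u=np.mgrid[:z.shape[0],:z.shape[1]]
    p=np.stack([(u-im['cx'])/im['fx']*z,(v-im['cy'])/im['fy']*z,z],-1)
    P=p@im['Rm'].T+im['C']; P[z==0]=np.nan
    return P
def plane(im,u,v,h):
    d=im['Rm']@np.array([(u-im['cx'])/im['fx'],(v-im['cy'])/im['fy'],1.]); return im['C']+d*(h-im['C'][2])/d[2]
E
python3 - <<'E'
from h import *
s=arm.observe(); print(s)
for n in('top','side'):
    im=grab(n,n+'0.png'); print(n,im['C'],im['Rm'].round(3).tolist(),im['fx'],im['cx'],im['cy'])
E
```

```text
pics
{'clock': 0.0, 'joints': array([ 1.07039403,  0.43523701,  0.02498912,  1.57406144, -0.01160128,
        1.13397415, -0.07509169]), 'dq': array([ 1.37922553e-03,  1.64543881e-04, -9.95298549e-04,  4.34636024e-04,
       -1.20101164e-03,  3.06359811e-06,  5.07275957e-04]), 'joint_efforts': array([-1.25043720e-03, -6.67872620e+01,  9.84572992e-01, -3.14467084e+01,
       -6.05082954e-02,  4.28592833e-02,  1.67406197e-04]), 'position': array([ 0.24188766, -0.57580046,  0.2449502 ]), 'ee_rot': array([-3.07823750e+00, -6.20346658e-01,  6.98391631e-04]), 'force': array([ 0.42525907, -0.87926399, -0.570936  ]), 'ft_torque': array([-0.03902257,  0.00152435, -0.00091196]), 'gripper_force': 0.0, 'width': 1.0008628403364526}
top [ 0.33491507 -0.21124945  1.25009324] [[0.026, -0.989, 0.144], [-1.0, -0.026, 0.001], [0.003, -0.144, -0.99]] 445.54475444864244 274.9073582913619 212.24113885924024
side [ 0.543475   -1.11190698  0.94064051] [[0.996, 0.071, -0.054], [0.088, -0.681, 0.727], [0.015, -0.729, -0.685]] 521.5548680860275 286.96336297375046 206.7449171115719
```

View pics/top0.png

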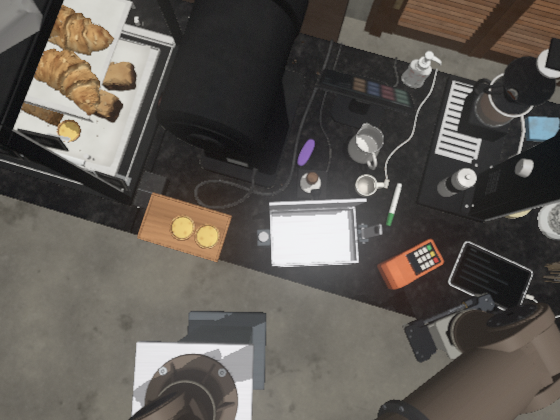

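View pics/side0.png

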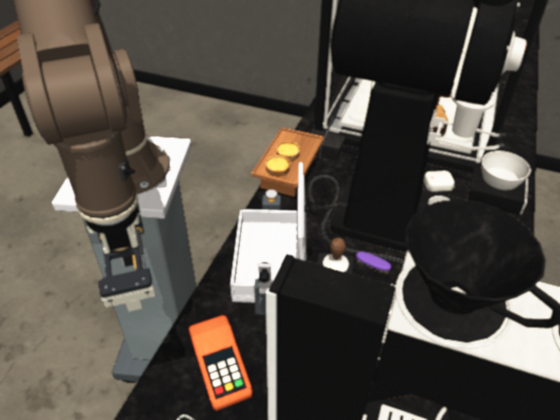

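The top view shows two tarts on the tray at (182,228) and (207,237). The case is open around (314,235), with the pin at (263,237), the clamp arm up at (370,232) and the tamper at (310,181).

```bash
python3 - <<'E'
from h import *
im=grab('top'); P=cloud(im); px=im['pixels']; hsv=cv2.cvtColor(px,cv2.COLOR_RGB2HSV)
# tarts: yellow
def blobs(m,amin):
    n,l,st,c=cv2.connectedComponentsWithStats(m.astype(np.uint8)); return [(i,c[i],st[i]) for i in range(1,n) if st[i][4]>amin],l
m=(hsv[...,0]>18)&(hsv[...,0]<32)&(hsv[...,1]>110)&(hsv[...,2]>120); m[:,:140]=0;m[:,240:]=0
b,l=blobs(m,60)
for i,c,st in b: print('tart',c,st[4],plane(im,*c,.083),np.nanmedian(P[l==i],0))
# tray: wood above 0.05
m=np.zeros(px.shape[:2],bool); m[180:270,125:245]=1
m&=(P[...,2]>.05)&(P[...,2]<.11)
b,l=blobs(m,1000)
for i,c,st in b:
    r=cv2.minAreaRect(P[l==i][:,:2].astype(np.float32)); print('tray',r)
# case: points height .055-.075 in region
m=np.zeros(px.shape[:2],bool); m[190:275,255:385]=1
mm=m&(P[...,2]>.02)&(P[...,2]<.075); b,l=blobs(mm,500)
for i,c,st in b:
    r=cv2.minAreaRect(P[l==i][:,:2].astype(np.float32)); print('case',r,st)
# coarse grids of height
mm=m&(P[...,2]>.078); b,l=blobs(mm,8)
for i,c,st in b: 
    q=P[l==i]; print('high',c,st,q.min(0).round(3),q.max(0).round(3),np.median(q,0).round(3))
np.set_printoptions(linewidth=250)
print('pin');print((P[226:250:2,252:276:2,2]*1000).astype(int))
print('tamper');print((P[165:196:2,296:328:2,2]*1000).astype(int))
m=np.zeros(px.shape[:2],bool); m[165:198,298:326]=1; mm=m&(P[...,2]>.06)
print(np.nanmedian(P[mm],0),P[mm].min(0),P[mm].max(0))
big=cv2.resize(px[160:280,130:400],None,fx=2.9,fy=2.9,interpolation=cv2.INTER_CUBIC); cv2.imwrite('pics/topc.png',big[:,:,::-1])
E
```

```text
tart [181.99426934 226.82234957] 349 [0.45901879 0.03317945 0.083     ] [0.45967511 0.03410806 0.07872521]
tart [206.41194969 235.62578616] 318 [ 0.43747298 -0.03216733  0.083     ] [ 0.43809435 -0.0313242   0.07880501]
tray ((0.4877760708332062, 0.048558250069618225), (0.2686316967010498, 0.1724935919046402), 74.92931365966797)
case ((0.44391608238220215, -0.3052903413772583), (0.15307725965976715, 0.28065022826194763), 3.8036112785339355) [ 258  207  104   60 5033]
high [315.36153846 202.65769231] [269 190  97  20 780] [ 0.501 -0.422  0.078] [ 0.546 -0.195  0.223] [ 0.514 -0.306  0.199]
high [369.56697819 231.75389408] [357 224  28  20 321] [ 0.429 -0.48   0.078] [ 0.479 -0.426  0.183] [ 0.454 -0.45   0.12 ]
high [262.86486486 237.08558559] [256 229  14  17 222] [ 0.416 -0.197  0.082] [ 0.459 -0.162  0.111] [ 0.436 -0.181  0.089]
pin
[[  0   0   0   0   0   0   0   1  -3  69  27  27]
 [  0   1   0   0   1  -2   1   1  -3  64  26  27]
 [ -5  -2   1  88  86  86  85  84  88  66  27  33]
 [  8   1  84  86  86 105 106  86  83  66  27  27]
 [  3   1  83  84 111 108 108 101  87  66  25  2
[... 5299 characters left out ...]
         187                  195                  197                  198
                   192                  192                   11                    6                    1]
 [                   7                    8                   11                   10                    9                    9                    8                    9                  187                  196                  191
                   187                    5                    3                    5                    4]]
[ 0.5896672  -0.30554536  0.08913366] [ 0.52822624 -0.32122626  0.06427223] [ 0.61652251 -0.28939483  0.20271093]<stdin>:26: RuntimeWarning: invalid value encountered in cast
```

View pics/topc.png

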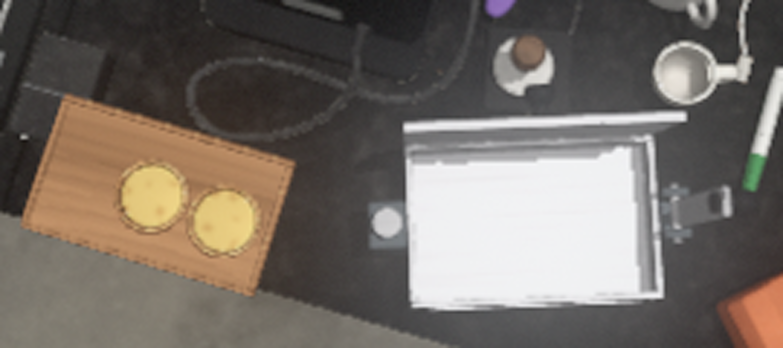

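Two tarts only: at crop (152,196) and (222,221). The lid is upright, the clamp is up, and the pin is at crop (386,222). Next I'll fit the case frame, the tamper position and the nearby obstacles.

```bash
cat >> h.py <<'E'
def rel(x,y,z,phi=None):
    """tool-axis shift to world target, then turn about tool z (deg) to make tool x heading phi"""
    s=arm.observe(); Rm=R.from_rotvec(s['ee_rot']).as_matrix(); d=Rm.T@(np.array([x,y,z])-s['position'])
    h=np.degrees(np.arctan2(Rm[1,0],Rm[0,0]))
    print('pos',s['position'].round(4),'phi',h.round(2),'toolz',Rm[:,2].round(4),'shift',d.round(4),'turn z rad',None if phi is None else np.radians(-((phi-h+180)%360-180)).round(4),'t',s['clock'])
E
python3 - <<'E'
from h import *
im=grab('top'); P=cloud(im); px=im['pixels']
m=np.zeros(px.shape[:2],bool); m[200:272,262:362]=1
# lid top edge
q=P[188:215,268:368].reshape(-1,3); q=q[(q[:,2]>.19)]
k=np.polyfit(q[:,1],q[:,0],1); print('lid slope yaw',np.degrees(-np.arctan(k[0])),'x0',q[:,0].min(),q[:,0].max(),'ztop',np.percentile(q[:,2],98),'lid y',q[:,1].min(),q[:,1].max())
# pin head centre
q=P[225:250,254:276].reshape(-1,3); q=q[q[:,2]>.098]; print('pin',cv2.minEnclosingCircle(q[:,:2].astype(np.float32)),np.median(q,0))
# floor rectangle by depth
q=P[m]; f=q[(q[:,2]>.02)&(q[:,2]<.036)]; print('floor',cv2.minAreaRect(f[:,:2].astype(np.float32)))
r=q[(q[:,2]>.06)&(q[:,2]<.074)]; print('rim',r.min(0),r.max(0),cv2.minAreaRect(r[:,:2].astype(np.float32)))
# clamp profile
q=P[222:246,357:386].reshape(-1,3)
for a in np.arange(.08,.2,.012):
    w=q[(q[:,2]>a)&(q[:,2]<a+.012)]
    if len(w): print('clamp z',a.round(3),len(w),w.min(0).round(3),w.max(0).round(3))
q=P[165:192,300:326].reshape(-1,3); q=q[(q[:,2]>.075)&(q[:,2]<.1)]; print('handle',cv2.minEnclosingCircle(q[:,:2].astype(np.float32)),len(q))
mask=(px.sum(-1)<140)&(P[...,2]>0.003)&(P[...,2]<.014); mask[:160]=0;mask[200:]=0;mask[:,:285]=0;mask[:,340:]=0
q=P[165:200,290:335].reshape(-1,3); q=q[(q[:,2]>.005)&(q[:,2]<.012)]; print('mat pct',np.percentile(q,[4,96],axis=0))
# height map, 5cm cells, max z
g=np.full((12,20),np.nan)
Q=P.reshape(-1,3); Q=Q[np.isfinite(Q).all(1)]
for i in range(12):
  for j in range(20):
    w=Q[(Q[:,0]//.05==i+6)&(Q[:,1]//.05==4-j)]
    if len(w): g[i,j]=w[:,2].max()
np.set_printoptions(linewidth=220); print('rows x .30.., cols y .20 down'); print((g[::-1]*100).round(0))
sd=grab('side')
S=cloud(sd).reshape(-1,3); w=S[np.isfinite(S).all(1)]
w=w[(w[:,1]>-.45)&(w[:,1]<-.15)&(w[:,0]>.48)&(w[:,0]<.57)&(w[:,2]>.06)]; 
for a in np.arange(.06,.24,.03):
    v=w[(w[:,2]>a)&(w[:,2]<a+.03)]; 
    if len(v): print('lid side z',a.round(2),len(v),np.median(v,0).round(3))
E
```

```text
lid slope yaw 3.7309211388614996 x0 0.5016509349414624 0.5477962388092134 ztop 0.22085577924325997 lid y -0.42180086719855653 -0.19589307654276622
pin ((0.4370407462120056, -0.1804712563753128), 0.012678215280175209) [ 0.43600201 -0.18100662  0.10644015]
floor ((0.443496435880661, -0.3092542886734009), (0.14586523175239563, 0.26661133766174316), 3.8052635192871094)
rim [ 0.36574351 -0.43424874  0.06008168] [ 0.52633691 -0.18113166  0.0738479 ] ((0.4454038739204407, -0.3062198758125305), (0.1502719223499298, 0.2535622715950012), 3.694018840789795)
clamp z 0.08 89 [ 0.428 -0.453  0.08 ] [ 0.479 -0.427  0.092]
clamp z 0.092 41 [ 0.433 -0.452  0.092] [ 0.475 -0.428  0.103]
clamp z 0.104 22 [ 0.442 -0.452  0.105] [ 0.466 -0.444  0.116]
clamp z 0.116 19 [ 0.443 -0.452  0.117] [ 0.467 -0.446  0.127]
clamp z 0.128 25 [ 0.442 -0.455  0.128] [ 0.466 -0.45   0.14 ]
clamp z 0.14 19 [ 0.442 -0.457  0.14 ] [ 0.467 -0.45   0.152]
clamp z 0.152 13 [ 0.443 -0.482  0.152] [ 0.468 -0.454  0.164]
clamp z 0.164 66 [ 0.443 -0.48   0.164] [ 0.469 -0.453  0.175]
clamp z 0.176 35 [ 0.444 -0.468  0.176] [ 0.4
[... 960 characters left out ...]
  7.   7.   2.  22.  22.  22.  22.  22.  22.   1.   2.   1.   4.   4.  44.]
 [  1.   6.   7.   9.   9.   9.   9.   1.   9.   7.   3.   3.   3.  14.  18.   2.   1.   1.   1.   1.]
 [  0.   7.   7.   9.   9.   9.   9.   1.  11.   7.   4.   4.   4.  13.  18.   5.   5.   4.   3.   2.]
 [-93. -92. -92. -92.   7.   7.   7.   1.   1.   7.   7.   7.   7.   7.   6.   7.   6.   4.   4.   2.]
 [-92. -93. -93. -93. -93. -92. -93. -92.   0.   1.   1.   1.   1.   1.   1.   7.  64.  34.  33.   2.]]
lid side z 0.06 31 [ 0.491 -0.201  0.066]
lid side z 0.12 60 [ 0.524 -0.338  0.132]
lid side z 0.15 98 [ 0.521 -0.393  0.177]
lid side z 0.18 248 [ 0.522 -0.318  0.196]
lid side z 0.21 305 [ 0.511 -0.323  0.219]
```

```bash
python3 - <<'E'
from h import *
Q=np.vstack([cloud(grab(n)).reshape(-1,3) for n in('top','side')]); Q=Q[np.isfinite(Q).all(1)]
Q=Q[(Q[:,0]<.75)&(Q[:,1]>-.35)&(Q[:,1]<.12)&(Q[:,2]>.11)&(Q[:,0]>.54)]
for y in np.arange(-.30,.1,.05):
    w=Q[(Q[:,1]>y)&(Q[:,1]<y+.05)]; 
    for lo,hi in((.11,.25),(.25,.4),(.4,.6)):
        v=w[(w[:,2]>lo)&(w[:,2]<hi)]
        if len(v)>5: print(y.round(2),(lo,hi),len(v),'xmin',np.percentile(v[:,0],2).round(3),'zmin',v[:,2].min().round(3))
rel(.30,-.40,.30,72)
E
```

```text
-0.3 (0.11, 0.25) 8 xmin 0.54 zmin 0.186
-0.25 (0.11, 0.25) 3079 xmin 0.633 zmin 0.11
-0.25 (0.25, 0.4) 2909 xmin 0.662 zmin 0.25
-0.25 (0.4, 0.6) 4528 xmin 0.636 zmin 0.4
-0.2 (0.11, 0.25) 687 xmin 0.62 zmin 0.11
-0.2 (0.25, 0.4) 1537 xmin 0.63 zmin 0.25
-0.2 (0.4, 0.6) 10028 xmin 0.554 zmin 0.4
-0.15 (0.11, 0.25) 63 xmin 0.632 zmin 0.111
-0.15 (0.25, 0.4) 9 xmin 0.642 zmin 0.349
-0.15 (0.4, 0.6) 4408 xmin 0.555 zmin 0.405
-0.1 (0.4, 0.6) 3531 xmin 0.563 zmin 0.415
-0.05 (0.4, 0.6) 1420 xmin 0.579 zmin 0.425
-0.0 (0.4, 0.6) 7 xmin 0.602 zmin 0.488
pos [ 0.2421 -0.5761  0.2455] phi 22.79 toolz [-2.e-04  3.e-04 -1.e+00] shift [ 0.1216 -0.14   -0.0544] turn z rad -0.8589 t 0.35
```

Call:
arm_command([
  [[0,0,-0.06,0,0,0],[0,-0.05,0,0,0,-0.14],[0,-0.05,0,0,0,-0.14],[0,-0.05,0,0,0,-0.14],[0,-0.05,0,0,0,-0.14],[0,0,0,0,0,0]],
])

```text
clock: 1.1
position: [0.1267, -0.4121, 0.3061]
ee_rot: [-2.789, -1.446, 0.001]
force: [1.8, -0.2, 0.7]
width: 0.998
gripper_force: 0.0
```

```bash
python3 - <<'E'
from h import *
rel(.43,-.0,.31,72)
E
```

```text
pos [ 0.1267 -0.4121  0.3061] phi 54.8 toolz [-7.e-04 -1.e-04 -1.e+00] shift [ 0.5116  0.0103 -0.0042] turn z rad -0.3001 t 1.1
```

Call:
arm_command([
  [[0.055,0,0,0,0,0],[0.055,0,0,0,0,0],[0.055,0,0,0,0,0],[0.055,0,0,0,0,0],[0.055,0,0,0,0,0],[0.055,0,0,0,0,0],[0.055,0,0,0,0,0],[0.055,0,0,0,0,-0.1],[0.055,0,0,0,0,-0.1],[0,0,0,0,0,-0.1]],
])

```text
clock: 2.35
position: [0.4117, -0.0018, 0.3062]
ee_rot: [-2.531, -1.859, -0.005]
force: [0.1, -0.5, -0.2]
width: 0.998
gripper_force: 0.0
```

```bash
python3 - <<'E'
from h import *
im=grab('wrist','w1.png'); rel(.4590,.033,.12,72)
print(im['C'])
E
```

```text
pos [ 0.4108 -0.0038  0.3059] phi 72.73 toolz [ 6.e-04  2.e-03 -1.e+00] shift [0.049  0.0351 0.186 ] turn z rad 0.0128 t 2.4
[0.43482003 0.07174628 0.44641847]
```

View pics/w1.png

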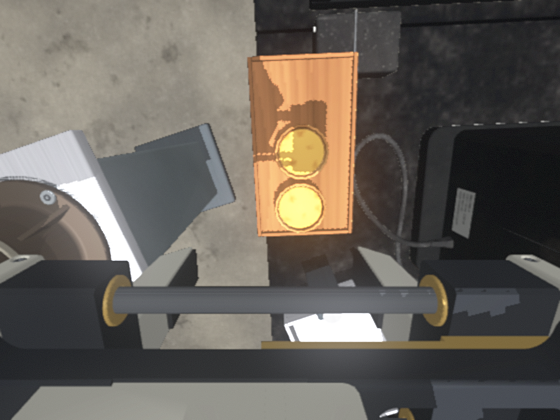

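The wrist view shows both tarts in row on the tray at (301,152) and (299,208), and the image axes line up with the tray.

```bash
cat >> h.py <<'E'
def tarts(im,h,lo,hi,box):
    P=cloud(im); hsv=cv2.cvtColor(im['pixels'],cv2.COLOR_RGB2HSV)
    m=(P[...,2]>lo)&(P[...,2]<hi)&(P[...,0]>box[0])&(P[...,0]<box[1])&(P[...,1]>box[2])&(P[...,1]<box[3])
    m=cv2.morphologyEx(m.astype(np.uint8),cv2.MORPH_OPEN,np.ones((9,9)))
    for c in cv2.findContours(m,cv2.RETR_EXTERNAL,cv2.CHAIN_APPROX_NONE)[0]:
        if cv2.contourArea(c)>500:
            (u,v),r=cv2.minEnclosingCircle(c); p=plane(im,u,v,h); e=plane(im,u+r,v,h); mm=c.reshape(-1,2).mean(0)
            print('tart',(round(u),round(v)),p.round(4),'r',np.linalg.norm(e-p).round(4),plane(im,*mm,h).round(4))
E
python3 - <<'E'
from h import *
im=grab('wrist'); tarts(im,.083,.072,.095,(.3,.6,-.12,.15))
P=cloud(im); q=P[60:232,255:356].reshape(-1,3); q=q[(q[:,2]>.05)]; print('tray',cv2.minAreaRect(q[:,:2].astype(np.float32)))
E
```

```text
tart (300, 206) [ 0.4366 -0.0317  0.083 ] r 0.0331 [ 0.4381 -0.0318  0.083 ]
tart (302, 149) [0.4574 0.0361 0.083 ] r 0.0338 [0.4563 0.0361 0.083 ]
tray ((0.4620370864868164, 0.029777519404888153), (0.2148967981338501, 0.13101524114608765), 73.13340759277344)
```

Call:
arm_command([
  [[-0.019,0.0335,0,0,0,0],[0,0,0.05,0,0,0],[0,0,0.05,0,0,0],[0,0,0.05,0,0,0],[0,0,0.03,0,0,0],[0,0,0,0,0,0]],
], jaw=0.08)

```text
clock: 3.2
position: [0.4342, -0.0352, 0.1242]
ee_rot: [-2.541, -1.842, 0.005]
force: [-0.3, 0.4, 0.5]
width: 0.871
gripper_force: 0.0
```

```bash
python3 - <<'E'
from h import *
rel(.4373,-.032,.088,73)
E
```

```text
pos [ 0.4342 -0.0352  0.1242] phi 71.87 toolz [-4.1e-03  5.0e-04 -1.0e+00] shift [0.004  0.0021 0.0362] turn z rad -0.0197 t 3.2
```

Call:
arm_command([
  [[0.004,0.002,0,0,0,-0.015],[0,0,0.02,0,0,0],[0,0,0.016,0,0,0],[0,0,0,0,0,0]],
])

```text
clock: 3.7
position: [0.4385, -0.0315, 0.0896]
ee_rot: [-2.527, -1.867, 0.001]
force: [-1.0, 0.7, 0.5]
width: 0.872
gripper_force: 0.0
```

Call:
arm_command([
  [[0,0,0,0,0,0],[0,0,0,0,0,0],[0,0,0,0,0,0],[0,0,0,0,0,0],[0,0,0,0,0,0],[0,0,0,0,0,0]],
], jaw=0.055, newtons=8)

```text
clock: 4.45
position: [0.439, -0.0314, 0.0902]
ee_rot: [2.526, 1.866, 0.001]
force: [-0.9, -0.8, 7.1]
width: 0.704
gripper_force: 8.0
```

Call:
arm_command([
  [[0,0,-0.04,0,0,0],[0,0,-0.05,0,0,0.1],[0,0,-0.05,0,0,0.14],[0,0,-0.05,0,0,0.14],[0,0,0,0,0,0.14],[0,0,0,0,0,0.14],[0,0,0,0,0,0.14],[0,0,0,0,0,0.14],[0,0,0,0,0,0.14],[0,0,0,0,0,0.13]],
])

```text
clock: 5.7
position: [0.4383, -0.0315, 0.2796]
ee_rot: [3.14, 0.092, -0.001]
force: [-0.3, -0.4, -0.2]
width: 0.7
gripper_force: 8.0
```

```bash
python3 - <<'E'
from h import *
rel(.4471,-.338,.28,3.7); print(arm.observe()['width'])
E
```

```text
pos [ 0.4383 -0.0315  0.2796] phi 3.34 toolz [-4.e-04 -1.e-04 -1.e+00] shift [-0.0091  0.3065 -0.0004] turn z rad -0.0062 t 5.7
0.6996822805467734
```

Call:
arm_command([
  [[0,0.05,0,0,0,0],[0,0.05,0,0,0,0],[0,0.05,0,0,0,0],[0,0.05,0,0,0,0],[0,0.05,0,0,0,0],[-0.009,0.055,0,0,0,-0.006],[0,0,0,0,0,0]],
])

```text
clock: 6.58
position: [0.4466, -0.3415, 0.2788]
ee_rot: [3.139, 0.096, -0.003]
force: [0.4, 0.7, -1.3]
width: 0.699
gripper_force: 8.0
```

```bash
python3 - <<'E'
from h import *
im=grab('wrist','w2.png')
P=cloud(im).reshape(-1,3); P=P[np.isfinite(P).all(1)]
r=P[(P[:,2]>.06)&(P[:,2]<.075)&(P[:,0]>.34)&(P[:,0]<.56)&(P[:,1]>-.45)&(P[:,1]<-.16)]; print(len(r),cv2.minAreaRect(r[:,:2].astype(np.float32)))
rel(.4471,-.338,.062,3.7)
E
```

```text
1739 ((0.43269526958465576, -0.3100314736366272), (0.12495938688516617, 0.2849385738372803), 3.8679380416870117)
pos [ 0.4477 -0.3384  0.279 ] phi 3.7 toolz [-1.2e-03  5.0e-04 -1.0e+00] shift [-0.0003 -0.0003  0.217 ] turn z rad 0.0 t 6.625
```

View pics/w2.png

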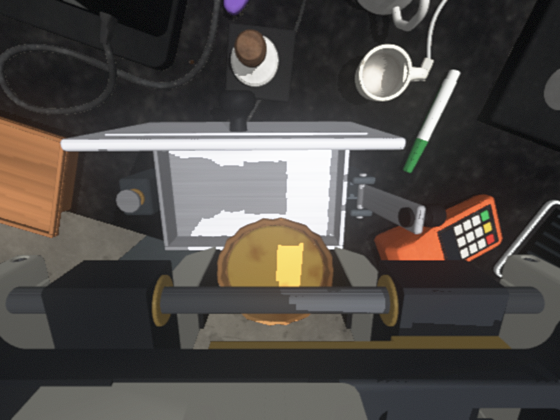

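The tart is held level. The case's inside spans columns 163–345, with the lid's edge at row 143 and the clamp leaning out at (395,205). I'll descend.

Call:
arm_command([
  [[0,0,0.05,0,0,0],[0,0,0.05,0,0,0],[0,0,0.05,0,0,0],[0,0,0.035,0,0,0],[0,0,0.02,0,0,0],[0,0,0.011,0,0,0],[0,0,0,0,0,0],[0,0,0,0,0,0]],
])

```text
clock: 7.62
position: [0.4494, -0.3365, 0.0647]
ee_rot: [3.139, 0.108, 0.002]
force: [-0.0, 0.1, -1.4]
width: 0.698
gripper_force: 8.0
```

Call:
arm_command([
  [[0,0,0.003,0,0,0],[0,0,0.001,0,0,0],[0,0,0,0,0,0]],
])

```text
clock: 8.0
position: [0.449, -0.3366, 0.0603]
ee_rot: [3.139, 0.108, 0.001]
force: [-0.5, 0.1, 4.0]
width: 0.696
gripper_force: 8.0
```

Call:
arm_command([
  [[0,0,0,0,0,0],[0,0,0,0,0,0],[0,0,0,0,0,0]],
], jaw=0.076)

```text
clock: 8.38
position: [0.4487, -0.3364, 0.0596]
ee_rot: [-3.14, -0.108, 0.0]
force: [0.5, -0.2, 0.6]
width: 0.825
gripper_force: 0.0
```

Call:
arm_command([
  [[0,0,-0.025,0,0,0],[0,0,-0.025,0,0,0],[0,-0.03,0,0,0,0],[0,-0.028,0,0,0,0],[0,0,0,0,0,0],[0,0,0,0,0,0],[0,0,0,0,0,0]],
], jaw=0.0)

```text
clock: 9.25
position: [0.4447, -0.2795, 0.1096]
ee_rot: [3.139, 0.106, -0.0]
force: [0.4, 0.0, 0.4]
width: 0.119
gripper_force: 0.0
```

```bash
python3 - <<'E'
from h import *
im=grab('wrist','w3.png'); rel(.4435,-.280,.064,3.7); print(arm.observe()['width'])
tarts(im,.053,.045,.06,(.36,.53,-.43,-.19))
E
```

```text
pos [ 0.4447 -0.2795  0.1096] phi 3.87 toolz [-0.e+00 -3.e-04 -1.e+00] shift [-0.0012  0.0005  0.0456] turn z rad 0.0029 t 9.3
0.06687015240767322
```

View pics/w3.png

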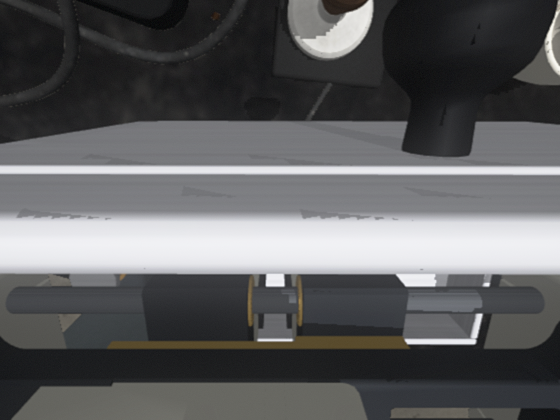

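The lid hides the case floor in this view, and the fingers are closed at (275,300). I'll descend and push the first tart toward -y.

Call:
arm_command([
  [[0,0,0.025,0,0,0],[0,0,0.02,0,0,0],[0,0.005,0,0,0,0],[0,0.012,0.002,0,0,0],[0,0.008,0.004,0,0,0],[0,0.008,0.002,0,0,0],[0,0.008,0,0,0,0],[0,0,0,0,0,0]],
])

```text
clock: 10.3
position: [0.4518, -0.3148, 0.0616]
ee_rot: [-3.137, -0.115, -0.01]
force: [-5.5, 28.3, 50.3]
width: 0.007
gripper_force: 27.8
```

Call:
arm_command([
  [[0,-0.006,0,0,0,0],[0,0,-0.05,0,0,0],[0,0,-0.06,0,0,0],[0,0,-0.06,0,0,0],[0,-0.05,0,0,0,0],[-0.02,-0.06,0,0,0,0],[-0.02,-0.06,0,0,0,0],[0,0,0,0,0,0]],
], jaw=0.08)

```text
clock: 11.3
position: [0.395, -0.145, 0.2279]
ee_rot: [3.138, 0.115, 0.001]
force: [0.9, -1.4, -0.5]
width: 0.829
gripper_force: 0.0
```

```bash
python3 - <<'E'
from h import *
im=grab('top'); tarts(im,.053,.043,.06,(.36,.53,-.43,-.2)); tarts(im,.083,.072,.095,(.3,.6,-.12,.15))
P=cloud(im); hsv=cv2.cvtColor(im['pixels'],cv2.COLOR_RGB2HSV)
m=(hsv[...,0]>12)&(hsv[...,0]<34)&(hsv[...,1]>90)&(hsv[...,2]>100); m[:195]=0;m[275:]=0;m[:,150:152]=0
n,l,st,c=cv2.connectedComponentsWithStats(m.astype(np.uint8))
for i in range(1,n):
    if st[i][4]>60: print(c[i],st[i],np.nanmedian(P[l==i],0).round(3))
rel(.4568,.036,.3,73.1)
E
```

```text
[172.0801564  221.77810362] [ 152  195   47   58 2046] [0.474 0.065 0.059]
[145.02020202 225.71380471] [137 200  13  42 297] [0.458 0.136 0.059]
[329.30498534 233.13489736] [319 223  21  21 341] [ 0.456 -0.359  0.049]
pos [ 0.3961 -0.1474  0.2279] phi 4.07 toolz [ 0.0018 -0.0016 -1.    ] shift [ 0.0736 -0.1785 -0.0722] turn z rad -1.2048 t 11.35
```

```bash
python3 - <<'E'
from h import *
im=grab('top'); px=im['pixels'];P=cloud(im)
cv2.imwrite('pics/t3.png',cv2.resize(px[160:280,130:400],None,fx=2.9,fy=2.9,interpolation=cv2.INTER_CUBIC)[:,:,::-1])
np.set_printoptions(linewidth=200); print((np.nan_to_num(P[218:250:2,314:350:2,2])*1000).astype(int))
E
```

```text
[[29 28 24 32 25 29 31 26 26 28 30 30 26 30 30 32 26 28]
 [29 29 26 29 29 21 25 28 32 32 30 23 28 23 25 27 23 26]
 [29 31 25 27 28 28 50 54 54 51 25 26 26 31 30 25 27 31]
 [33 27 26 27 53 45 49 46 45 47 48 51 29 28 25 27 29 33]
 [29 23 24 54 44 45 47 51 48 51 47 45 50 23 31 27 31 30]
 [30 27 28 48 48 45 45 46 53 48 45 42 50 29 27 27 26 25]
 [29 23 52 45 50 47 53 49 49 53 48 54 45 54 26 26 26 26]
 [29 26 52 50 47 51 48 48 48 54 52 46 45 51 21 26 31 27]
 [29 27 49 48 52 50 48 49 50 48 49 48 45 53 29 27 28 28]
 [29 29 56 47 49 48 48 51 52 52 49 44 47 53  0 28 28 26]
 [26 31 48 45 46 50 48 47 52 50 52 52 45 51 23 27 24 28]
 [31 27 28 52 49 48 48 47 49 50 49 49 49 26 28 27 30 29]
 [27 27 26 25 52 47 46 52 50 47 45 50 25 25 26 32 32 26]
 [22 27 24 26 26 54 53 46 46 49 57 26 32 24 22 29 24 29]
 [24 27 27 25 33 25 31 27 30 26 31 27 28 27 25 27 26 26]
 [26 27 29 27 27 32 24 29 24 24 31 28 29 27 27 28 31 29]]
```

View pics/t3.png

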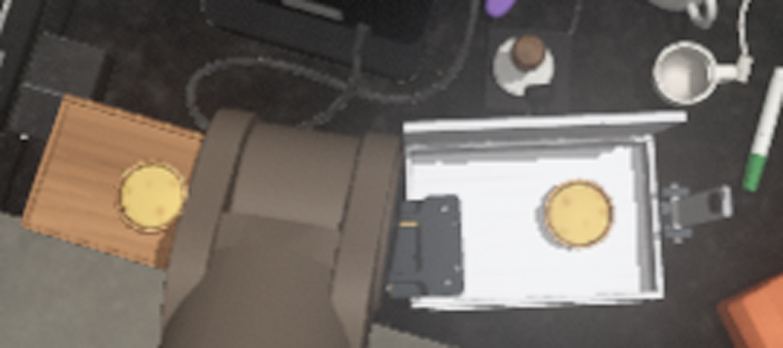

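The first tart lies flat at crop (578,214). The second is untouched at crop (152,196). The next pick gets a higher grip.

Call:
arm_command([
  [[0.036,-0.06,-0.03,0,0,0],[0.036,-0.06,-0.02,0,0,0],[0,-0.058,0,0,0,-0.13],[0,0,0,0,0,-0.15],[0,0,0,0,0,-0.15],[0,0,0,0,0,-0.155],[0,0,0,0,0,-0.155],[0,0,0,0,0,-0.155],[0,0,0,0,0,-0.155],[0,0,0,0,0,-0.155]],
])

```text
clock: 12.65
position: [0.447, 0.0129, 0.2689]
ee_rot: [2.524, 1.871, 0.002]
force: [-0.5, -0.6, -0.2]
width: 0.875
gripper_force: 0.0
```

```bash
python3 - <<'E'
from h import *
im=grab('wrist'); tarts(im,.083,.072,.095,(.3,.6,-.12,.15)); rel(.4568,.036,.12,73.1)
im=grab('top'); P=cloud(im)
q=P[225:250,250:276].reshape(-1,3); print('pin z',np.percentile(q[np.isfinite(q[:,2])][:,2],[90,95,98]))
E
```

```text
tart (278, 176) [0.4578 0.0359 0.083 ] r 0.0331 [0.4568 0.0358 0.083 ]
pos [0.4469 0.0129 0.2688] phi 73.53 toolz [ 7.e-04  4.e-04 -1.e+00] shift [0.0249 0.0028 0.1488] turn z rad 0.0076 t 12.7
pin z [0.10395562 0.10704137 0.10875363]
```

Pin still up. Picking the second tart.

Call:
arm_command([
  [[0.025,0.003,0.03,0,0,0],[0,0,0.05,0,0,0],[0,0,0.05,0,0,0],[0,0,0.03,0,0,0],[0,0,0.014,0,0,0],[0,0,0,0,0,0],[0,0,0,0,0,0]],
])

```text
clock: 13.62
position: [0.4569, 0.0376, 0.0956]
ee_rot: [2.526, 1.866, 0.003]
force: [-0.1, 0.5, 1.1]
width: 0.87
gripper_force: 0.0
```

Call:
arm_command([
  [[0,0,0,0,0,0],[0,0,0,0,0,0],[0,0,0,0,0,0],[0,0,0,0,0,0],[0,0,0,0,0,0]],
], jaw=0.055, newtons=10)

```text
clock: 14.25
position: [0.4565, 0.0375, 0.0952]
ee_rot: [2.525, 1.867, 0.002]
force: [-0.5, -1.5, 6.3]
width: 0.702
gripper_force: 10.0
```

Call:
arm_command([
  [[0,0,-0.04,0,0,0],[0,0,-0.05,0,0,0.1],[0,0,-0.05,0,0,0.14],[0,0,-0.05,0,0,0.14],[0,0,0,0,0,0.14],[0,0,0,0,0,0.14],[0,0,0,0,0,0.14],[0,0,0,0,0,0.14],[0,0,0,0,0,0.14],[0,0,0,0,0,0.13]],
])

```text
clock: 15.5
position: [0.4554, 0.0376, 0.2844]
ee_rot: [3.14, 0.093, -0.001]
force: [-0.3, -0.0, -0.1]
width: 0.704
gripper_force: 10.0
```

```bash
python3 - <<'E'
from h import *
# case y=+0.045
rel(.4455-.065*.045,-.313+.998*.045,.28,3.7); print(arm.observe()['width'])
E
```

```text
pos [0.4554 0.0376 0.2844] phi 3.4 toolz [-5.e-04 -1.e-04 -1.e+00] shift [-0.031   0.3044  0.0045] turn z rad -0.0052 t 15.5
0.7043935322579312
```

Call:
arm_command([
  [[-0.006,0.05,0,0,0,0],[-0.006,0.05,0,0,0,0],[-0.006,0.05,0,0,0,0],[-0.006,0.05,0,0,0,0],[-0.006,0.05,0,0,0,0],[-0.001,0.054,0,0,0,-0.005],[0,0,0,0,0,0],[0,0,0,0,0,0]],
])

```text
clock: 16.5
position: [0.4441, -0.267, 0.2843]
ee_rot: [-3.139, -0.108, 0.001]
force: [0.7, 0.1, -0.2]
width: 0.701
gripper_force: 10.0
```

```bash
python3 - <<'E'
from h import *
rel(.4455-.065*.045,-.313+.998*.045,.066,3.7); im=grab('top')
tarts(im,.053,.043,.06,(.36,.53,-.43,-.2)); 
im=grab('wrist');tarts(im,.053,.043,.06,(.36,.53,-.43,-.2))
E
```

```text
pos [ 0.4441 -0.267   0.2843] phi 3.94 toolz [-5.e-04  1.e-03 -1.e+00] shift [-0.0015  0.0012  0.2183] turn z rad 0.0042 t 16.5
tart (346, 186) [ 0.4549 -0.3579  0.053 ] r 0.0337 [ 0.4536 -0.3583  0.053 ]
```

Call:
arm_command([
  [[-0.0015,-0.001,0.05,0,0,0.004],[0,0,0.05,0,0,0],[0,0,0.05,0,0,0],[0,0,0.035,0,0,0],[0,0,0.02,0,0,0],[0,0,0.011,0,0,0],[0,0,0,0,0,0],[0,0,0,0,0,0]],
])

```text
clock: 17.6
position: [0.4434, -0.2669, 0.0695]
ee_rot: [3.139, 0.102, 0.002]
force: [-0.2, -0.2, -0.2]
width: 0.701
gripper_force: 10.0
```

Call:
arm_command([
  [[0,0,0.003,0,0,0],[0,0,0.001,0,0,0],[0,0,0,0,0,0]],
])

```text
clock: 17.98
position: [0.443, -0.2671, 0.0652]
ee_rot: [3.139, 0.101, 0.001]
force: [-1.6, 0.8, 5.8]
width: 0.704
gripper_force: 10.0
```

Call:
arm_command([
  [[0,0,0,0,0,0],[0,0,0,0,0,0],[0,0,-0.03,0,0,0],[0,0,-0.05,0,0,0],[0,0,-0.06,0,0,0],[0,0,-0.06,0,0,0],[0,0,-0.05,0,0,0],[0,0,0,0,0,0]],
], jaw=0.074)

```text
clock: 18.98
position: [0.4444, -0.2675, 0.3186]
ee_rot: [3.136, 0.101, 0.01]
force: [0.7, 0.1, -0.6]
width: 0.808
gripper_force: 0.0
```

Call:
arm_command([
  [[0,0.05,0,0,0,0],[0,0.048,0,0,0,0],[0.04,0,0,0,0,0],[0.04,0,0,0,0,0],[0.045,0,0,0,0,0],[0,0,0,0,0,0]],
], jaw=0.0)

```text
clock: 19.73
position: [0.5763, -0.3543, 0.3116]
ee_rot: [-3.137, -0.108, 0.002]
force: [0.0, -0.2, -0.5]
width: 0.2
gripper_force: 0.0
```

```bash
python3 - <<'E'
from h import *
rel(.567,-.365,.214,3.7); im=grab('top','t4.png'); cv2.imwrite('pics/t4c.png',cv2.resize(im['pixels'][150:290,230:400],None,fx=3.5,fy=3.5)[:,:,::-1])
E
```

```text
pos [ 0.5763 -0.3543  0.3116] phi 3.93 toolz [-0.0015  0.0032 -1.    ] shift [-0.0098  0.0103  0.0976] turn z rad 0.004 t 19.725
```

View pics/t4c.png

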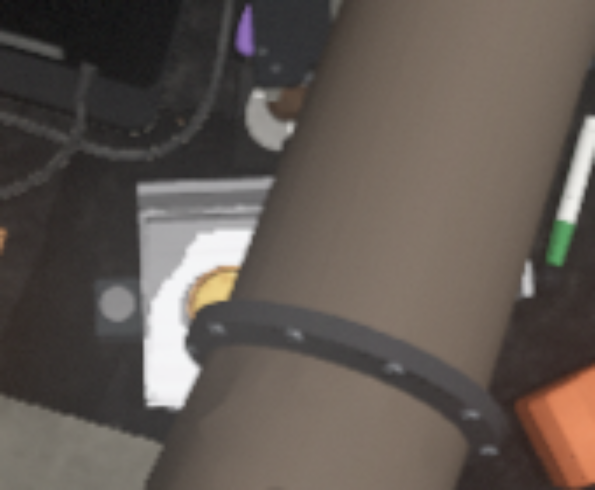

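The second tart lies in the case at crop (215,295), partly hidden by the arm. I'll check both from the side camera, then lower behind the lid.

```bash
python3 - <<'E'
from h import *
im=grab('side'); tarts(im,.053,.04,.062,(.375,.515,-.425,-.205)); P=cloud(im)
q=P.reshape(-1,3); q=q[np.isfinite(q).all(1)]; q=q[(q[:,0]>.375)&(q[:,0]<.51)&(q[:,1]>-.42)&(q[:,1]<-.205)&(q[:,2]>.04)&(q[:,2]<.065)]
print(len(q)); 
for a in np.arange(-.42,-.2,.02):
    w=q[(q[:,1]>a)&(q[:,1]<a+.02)]
    if len(w)>5: print(a.round(2),len(w),np.percentile(w[:,0],[2,98]).round(3),np.percentile(w[:,2],[10,50,90]).round(3))
E
```

```text
1000
-0.42 11 [0.378 0.38 ] [0.043 0.05  0.063]
-0.4 30 [0.377 0.464] [0.044 0.05  0.059]
-0.38 66 [0.376 0.469] [0.048 0.051 0.056]
-0.36 124 [0.375 0.473] [0.048 0.05  0.054]
-0.34 97 [0.429 0.473] [0.047 0.05  0.054]
-0.32 8 [0.433 0.45 ] [0.05  0.052 0.056]
-0.3 147 [0.411 0.465] [0.045 0.05  0.054]
-0.28 167 [0.408 0.47 ] [0.048 0.05  0.053]
-0.26 151 [0.41  0.467] [0.048 0.05  0.054]
-0.24 23 [0.424 0.451] [0.047 0.052 0.054]
-0.22 176 [0.377 0.459] [0.043 0.054 0.063]
```

Call:
arm_command([
  [[-0.008,0.01,0,0,0,0.004],[0,0,0.05,0,0,0],[0,0,0.045,0,0,0],[0,0,0,0,0,0]],
])

```text
clock: 20.32
position: [0.5626, -0.3679, 0.2165]
ee_rot: [-3.138, -0.092, 0.01]
force: [0.1, 0.3, 0.5]
width: 0.007
gripper_force: 0.0
```

Call:
arm_command([
  [[-0.02,0,0,0,0,0],[-0.015,0,0,0,0,0],[-0.015,0,0,0,0,0],[-0.015,0,0.003,0,0,0],[-0.015,0,0.006,0,0,0],[-0.015,0,0.008,0,0,0],[-0.015,0,0.01,0,0,0],[-0.01,0,0.008,0,0,0],[0,0,0,0,0,0]],
])

```text
clock: 21.45
position: [0.4451, -0.3743, 0.1837]
ee_rot: [-3.139, -0.094, 0.003]
force: [-0.0, 0.4, 0.6]
width: 0.009
gripper_force: 0.0
```

```bash
python3 - <<'E'
from h import *
im=grab('side','s5.png'); cv2.imwrite('pics/s5c.png',im['pixels'][150:320,180:400][:,:,::-1].repeat(3,0).repeat(3,1))
print(arm.observe()['force'])
E
```

```text
[-1.05063386  0.02700504  0.09910489]
```

View pics/s5c.png

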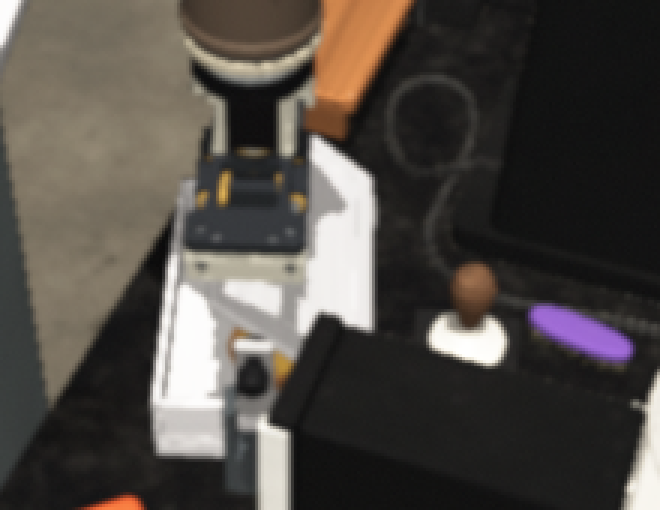

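The lid leans forward over the case, with the closed fingers behind it at crop (245,270). I'll raise the arm and measure the lid's angle.

Call:
arm_command([
  [[0.015,0,-0.05,0,0,0],[0,-0.05,-0.02,0,0,0],[0,-0.055,0,0,0,0],[0,0,0,0,0,0]],
])

```text
clock: 22.0
position: [0.4564, -0.2637, 0.2556]
ee_rot: [-3.139, -0.107, -0.002]
force: [-0.0, -0.3, 0.6]
width: 0.006
gripper_force: 0.0
```

```bash
python3 - <<'E'
from h import *
Q=cloud(grab('side')).reshape(-1,3); Q=Q[np.isfinite(Q).all(1)]
Q=Q[(Q[:,1]>-.41)&(Q[:,1]<-.20)&(Q[:,0]>.37)&(Q[:,0]<.54)&(Q[:,2]>.08)&(Q[:,2]<.23)]
for a in np.arange(.38,.54,.015):
    w=Q[(Q[:,0]>a)&(Q[:,0]<a+.015)]
    if len(w)>5: print(a.round(3),len(w),np.percentile(w[:,2],[5,50,95]).round(3))
c=np.array([.4455,-.313])
rel(.43,-.262,.2,3.7)
E
```

```text
0.395 64 [0.171 0.175 0.177]
0.41 450 [0.164 0.172 0.177]
0.425 486 [0.152 0.161 0.169]
0.44 472 [0.138 0.149 0.179]
0.455 500 [0.124 0.134 0.174]
0.47 458 [0.11  0.12  0.129]
0.485 360 [0.095 0.105 0.114]
0.5 319 [0.082 0.091 0.099]
0.515 47 [0.08  0.083 0.086]
pos [ 0.456  -0.2666  0.2553] phi 3.73 toolz [ 1.e-03 -3.e-04 -1.e+00] shift [-0.0257 -0.0063  0.0553] turn z rad 0.0005 t 22.05
```

Call:
arm_command([
  [[-0.029,-0.004,0.03,0,0,0],[0,0,0.025,0,0,0],[0,0,0.015,0,0,0],[0,0,0.015,0,0,0],[0,0,0.015,0,0,0],[0,0,0.015,0,0,0],[-0.005,0,0.015,0,0,0],[-0.005,0,0.015,0,0,0],[0,0,0.01,0,0,0],[0,0,0,0,0,0]],
])

```text
clock: 23.3
position: [0.4158, -0.2667, 0.0988]
ee_rot: [-3.139, -0.096, 0.002]
force: [0.4, 0.2, 0.6]
width: 0.004
gripper_force: 0.0
```

Call:
arm_command([
  [[0,0,0.003,0,0,0],[0,0,0.002,0,0,0],[0,0,0.001,0,0,0],[0,0,0,0,0,0]],
])

```text
clock: 23.8
position: [0.4166, -0.2671, 0.0955]
ee_rot: [3.139, 0.096, 0.002]
force: [-5.9, 3.4, 24.5]
width: 0.007
gripper_force: 12.2
```

The lid is shut at 24 N. Next is the clamp.

Call:
arm_command([
  [[0,0,-0.05,0,0,0],[0,0,-0.05,0,0,0],[0,0,-0.05,0,0,0],[0.005,0.05,0,0,0,0],[0.005,0.055,0,0,0,0],[0.005,0.055,0,0,0,0],[0.005,0.055,0,0,0,0],[0.003,0.05,0,0,0,0],[0,0,0,0,0,0]],
])

```text
clock: 24.92
position: [0.4534, -0.5344, 0.2423]
ee_rot: [3.139, 0.087, -0.002]
force: [0.1, 0.8, -0.3]
width: 0.01
gripper_force: 0.0
```

```bash
python3 - <<'E'
from h import *
Q=cloud(grab('top')); Q=Q[150:280,230:400].reshape(-1,3); Q=Q[np.isfinite(Q).all(1)]
v=Q[(Q[:,0]>.37)&(Q[:,0]<.52)&(Q[:,1]>-.41)&(Q[:,1]<-.2)&(Q[:,2]>.05)&(Q[:,2]<.09)]; print('lid z',len(v),np.percentile(v[:,2],[2,50,98]))
v=Q[(Q[:,1]<-.445)&(Q[:,1]>-.52)&(Q[:,2]>.13)&(Q[:,2]<.2)]; print('clamp',len(v),len(v) and (v.min(0),v.max(0)))
rel(.4594,-.527,.174,3.7)
E
```

```text
lid z 4293 [0.07221678 0.07719975 0.08210007]
clamp 134 (array([ 0.44253893, -0.47624502,  0.13058173]), array([ 0.46857371, -0.45047049,  0.18178412]))
pos [ 0.4544 -0.5317  0.2427] phi 3.34 toolz [-5.e-04  3.e-04 -1.e+00] shift [ 0.0053 -0.0043  0.0687] turn z rad -0.0064 t 24.975
```

Call:
arm_command([
  [[0.005,0,0.04,0,0,-0.006],[0,0,0.03,0,0,0],[0,-0.015,0,0,0,0],[0,-0.015,0,0,0,0],[0,-0.015,0,0,0,0],[0,-0.015,0,0,0,0],[0,-0.015,0,0,0,0],[0,-0.015,0,0,0,0],[0,-0.015,0,0,0,0],[0,0,0,0,0,0]],
])

```text
clock: 26.22
position: [0.453, -0.4229, 0.1732]
ee_rot: [-3.138, -0.108, 0.001]
force: [-0.9, -0.6, -0.1]
width: 0.006
gripper_force: 0.0
```

```bash
python3 - <<'E'
from h import *
im=grab('side','s6.png'); cv2.imwrite('pics/s6c.png',im['pixels'][150:320,180:400][:,:,::-1].repeat(3,0).repeat(3,1))
rel(.4594,-.527,.174,3.7)
E
```

```text
pos [ 0.453  -0.4239  0.1733] phi 3.89 toolz [-8.0e-04  1.1e-03 -1.0e+00] shift [-0.0006  0.1033 -0.0008] turn z rad 0.0033 t 26.275
```

View pics/s6c.png

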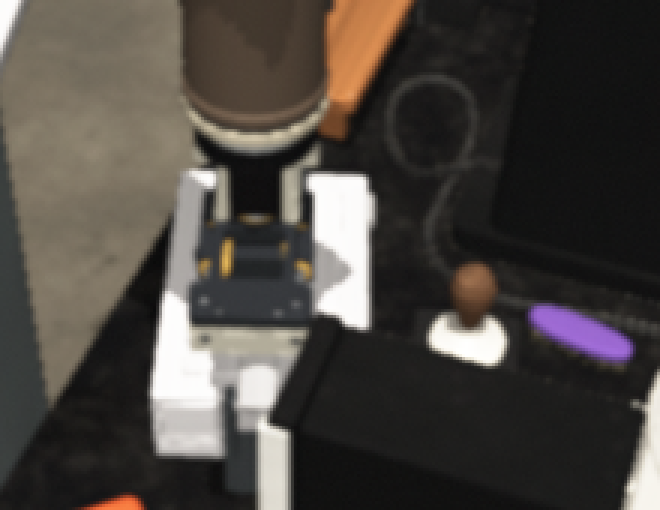

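The clamp bar now leans inward beneath the gripper at crop (258,380). I'll raise and press it down from above.

Call:
arm_command([
  [[0,0.01,-0.03,0,0,0],[0,0,-0.03,0,0,0],[0,-0.035,0,0,0,0],[0,-0.03,0,0,0,0],[0,0,0,0,0,0],[0,0,0,0,0,0]],
])

```text
clock: 27.02
position: [0.4492, -0.3711, 0.2335]
ee_rot: [3.14, 0.104, -0.0]
force: [0.0, -0.0, 0.0]
width: 0.005
gripper_force: 0.0
```

```bash
python3 - <<'E'
from h import *
rel(.4500,-.373,.16,3.7)
Q=cloud(grab('side')).reshape(-1,3); Q=Q[np.isfinite(Q).all(1)]
v=Q[(Q[:,0]>.43)&(Q[:,0]<.48)&(Q[:,1]<-.33)&(Q[:,1]>-.45)&(Q[:,2]>.09)&(Q[:,2]<.2)]
for a in np.arange(-.45,-.33,.015):
    w=v[(v[:,1]>a)&(v[:,1]<a+.015)]
    if len(w)>5: print(a.round(3),len(w),np.percentile(w[:,2],[5,50,95]).round(3))
E
```

```text
pos [ 0.4492 -0.3711  0.2335] phi 3.78 toolz [-3.e-04 -4.e-04 -1.e+00] shift [0.0007 0.0019 0.0735] turn z rad 0.0014 t 27.025
-0.45 113 [0.091 0.095 0.102]
-0.435 144 [0.101 0.108 0.119]
-0.42 149 [0.117 0.127 0.167]
-0.405 165 [0.131 0.141 0.173]
-0.39 44 [0.146 0.156 0.16 ]
```

Call:
arm_command([
  [[0,0,0.03,0,0,0],[0,0,0.02,0,0,0],[0,-0.003,0.012,0,0,0],[0,-0.003,0.012,0,0,0],[0,-0.003,0.01,0,0,0],[0,-0.003,0.008,0,0,0],[0,-0.003,0.005,0,0,0],[0,0,0,0,0,0]],
])

```text
clock: 28.08
position: [0.4465, -0.338, 0.1351]
ee_rot: [-3.116, -0.12, 0.016]
force: [-14.3, 56.4, 29.5]
width: 0.003
gripper_force: 31.5
```

Call:
arm_command([
  [[0,0,0.002,0,0,0],[0,0,0.001,0,0,0],[0,0,0,0,0,0]],
])

```text
clock: 28.45
position: [0.4463, -0.3364, 0.132]
ee_rot: [-3.114, -0.122, 0.018]
force: [-15.3, 60.5, 31.3]
width: 0.004
gripper_force: 34.2
```

Call:
arm_command([
  [[0,-0.025,0,0,0,0],[0,-0.01,-0.01,0,0,0],[0,0,-0.04,0,0,0],[0,0,-0.05,0,0,0],[0,0,0,0,0,0]],
])

```text
clock: 29.08
position: [0.4483, -0.3228, 0.2384]
ee_rot: [3.134, 0.102, 0.011]
force: [0.2, -0.8, -0.8]
width: 0.006
gripper_force: 0.0
```

```bash
python3 - <<'E'
from h import *
im=grab('side','s7.png'); cv2.imwrite('pics/s7c.png',im['pixels'][150:320,180:400][:,:,::-1].repeat(3,0).repeat(3,1))
rel(.4500,-.398,.22,3.7)
P=cloud(im);Q=P.reshape(-1,3); Q=Q[np.isfinite(Q).all(1)]
v=Q[(Q[:,0]>.44)&(Q[:,0]<.47)&(Q[:,1]<-.31)&(Q[:,1]>-.45)&(Q[:,2]>.09)&(Q[:,2]<.2)]
for a in np.arange(-.45,-.31,.015):
    w=v[(v[:,1]>a)&(v[:,1]<a+.015)]
    if len(w)>5: print(a.round(3),len(w),np.percentile(w[:,2],[5,50,95]).round(3))
E
```

```text
pos [ 0.4471 -0.3222  0.2361] phi 3.72 toolz [ 0.0041 -0.0034 -1.    ] shift [-0.0021  0.0757  0.0163] turn z rad 0.0003 t 29.125
-0.45 36 [0.09  0.093 0.096]
-0.435 76 [0.091 0.094 0.098]
-0.42 71 [0.095 0.098 0.101]
-0.405 73 [0.098 0.102 0.106]
-0.39 65 [0.103 0.106 0.126]
-0.375 114 [0.107 0.126 0.138]
-0.36 17 [0.11  0.132 0.137]
```

View pics/s7c.png

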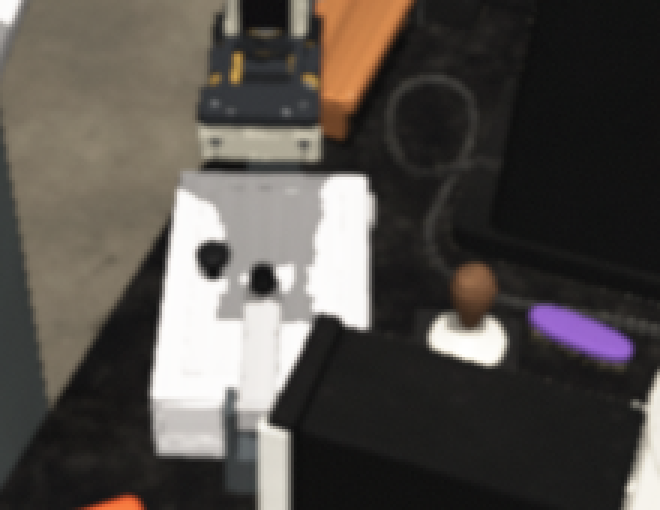

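The clamp arm is nearly down (about 0.25 rad), with its knob at crop (262,278). I'll press on the knob.

Call:
arm_command([
  [[0.002,0.04,0,0,0,0],[0,0,0.04,0,0,0],[0,0,0.03,0,0,0],[0,-0.002,0.013,0,0,0],[0,-0.003,0.01,0,0,0],[0,-0.002,0.006,0,0,0],[0,0,0,0,0,0]],
])

```text
clock: 30.0
position: [0.4506, -0.3532, 0.1349]
ee_rot: [3.139, 0.105, 0.001]
force: [0.7, 0.7, -0.4]
width: 0.006
gripper_force: 0.0
```

Call:
arm_command([
  [[0,0,0.002,0,0,0],[0,0,0.002,0,0,0],[0,0,0.001,0,0,0],[0,0,0,0,0,0]],
])

```text
clock: 30.5
position: [0.4511, -0.3533, 0.1334]
ee_rot: [3.137, 0.105, 0.004]
force: [-9.5, 6.6, 35.6]
width: 0.005
gripper_force: 17.8
```

Clamp is down at 36 N. Now the tamper.

Call:
arm_command([
  [[0,0,-0.05,0,0,0],[0,0,-0.045,0,0,0],[0,0,0,0,0,-0.15],[0,0,0,0,0,-0.15],[0,0,0,0,0,-0.15],[0,0,0,0,0,-0.15],[0,0,0,0,0,-0.15],[0,0,0,0,0,-0.15],[0,0,0,0,0,-0.08],[0,0,0,0,0,0]],
], jaw=0.06)

```text
clock: 31.75
position: [0.4503, -0.3533, 0.2249]
ee_rot: [2.721, 1.569, 0.001]
force: [-0.3, -0.1, 0.0]
width: 0.647
gripper_force: 0.0
```

```bash
python3 - <<'E'
from h import *
a=grab('top');b=grab('side')
Q=np.vstack([cloud(i).reshape(-1,3) for i in(a,b)]); Q=Q[np.isfinite(Q).all(1)]
v=Q[(Q[:,0]>.55)&(Q[:,0]<.75)&(Q[:,1]>-.30)&(Q[:,1]<-.1)&(Q[:,2]>.1)&(Q[:,2]<.62)]
for z in np.arange(.1,.62,.08):
    w=v[(v[:,2]>z)&(v[:,2]<z+.08)]; print(z.round(2),[ (x.round(2),u.min().round(3)) for x in np.arange(.55,.75,.04) if len(u:=w[(w[:,0]>x)&(w[:,0]<x+.04)][:,1])>8])
q=cloud(a)[165:196,298:326].reshape(-1,3); q=q[(q[:,2]>.078)&(q[:,2]<.1)]; print('handle',cv2.minEnclosingCircle(q[:,:2].astype(np.float32)),len(q))
v=Q[(Q[:,0]>.44)&(Q[:,0]<.47)&(Q[:,1]<-.33)&(Q[:,1]>-.45)&(Q[:,2]>.085)&(Q[:,2]<.2)];print('clamp',np.percentile(v[v[:,1]<-.375][:,2],[5,50,95]),v[:,2].max())
rel(.60,-.306,.2,60)
E
```

```text
0.1 [(np.float64(0.59), np.float64(-0.206)), (np.float64(0.63), np.float64(-0.217)), (np.float64(0.67), np.float64(-0.23)), (np.float64(0.71), np.float64(-0.239))]
0.18 [(np.float64(0.59), np.float64(-0.2)), (np.float64(0.63), np.float64(-0.212)), (np.float64(0.67), np.float64(-0.224)), (np.float64(0.71), np.float64(-0.232))]
0.26 [(np.float64(0.59), np.float64(-0.19)), (np.float64(0.63), np.float64(-0.207)), (np.float64(0.67), np.float64(-0.217)), (np.float64(0.71), np.float64(-0.227))]
0.34 [(np.float64(0.55), np.float64(-0.156)), (np.float64(0.59), np.float64(-0.166)), (np.float64(0.63), np.float64(-0.201)), (np.float64(0.67), np.float64(-0.212)), (np.float64(0.71), np.float64(-0.223))]
0.42 [(np.float64(0.55), np.float64(-0.192)), (np.float64(0.59), np.float64(-0.205)), (np.float64(0.63), np.float64(-0.214)), (np.float64(0.67), np.float64(-0.227)), (np.float64(0.71), np.float64(-0.235))]
0.5 [(np.float64(0.55), np.float64(-0.192)), (np.float64(0.59), np.float64(-0.201)), (np.float64(0.63), np.float64(-0.214)), (np.float64(0.67), np.float64(-0.224)), (np.float64(0.71), np.float64(-0.237))]
0.58 [(np.float64(0.55), np.float64(-0.119)), (np.float64(0.59), np.float64(-0.132)), (np.float64(0.63), np.float64(-0.14)), (np.float64(0.67), np.float64(-0.154)), (np.float64(0.71), np.float64(-0.164))]
handle ((0.6003921031951904, -0.3055580258369446), 0.016848735511302948) 115
clamp [0.08706017 0.09051823 0.09304469] 0.11816296544929228
pos [ 0.4503 -0.3532  0.2248] phi 59.85 toolz [ 4.e-04 -3.e-04 -1.e+00] shift [0.116  0.1057 0.0248] turn z rad -0.0026 t 31.85
```

Call:
arm_command([
  [[0.03,0.03,0,0,0,0],[0.03,0.03,0,0,0,0],[0.03,0.03,0,0,0,0],[0.026,0.016,0.02,0,0,0],[0,0,0,0,0,0],[0,0,0,0,0,0]],
])

```text
clock: 32.6
position: [0.5996, -0.3062, 0.2046]
ee_rot: [2.722, 1.569, -0.001]
force: [-0.2, 0.3, -0.4]
width: 0.655
gripper_force: 0.0
```

```bash
python3 - <<'E'
from h import *
rel(.6003,-.3057,.07,60)
im=grab('wrist'); P=cloud(im); q=P.reshape(-1,3); q=q[np.isfinite(q).all(1)]; q=q[(abs(q[:,0]-.6)<.04)&(abs(q[:,1]+.306)<.04)&(q[:,2]>.078)&(q[:,2]<.1)]
print(len(q)); 
if len(q)>20: print('handle',cv2.minEnclosingCircle(q[:,:2].astype(np.float32)))
E
```

```text
pos [ 0.5996 -0.3062  0.2046] phi 59.91 toolz [-6.e-04 -6.e-04 -1.e+00] shift [0.0009 0.0004 0.1346] turn z rad -0.0016 t 32.6
972
handle ((0.6000411510467529, -0.30666568875312805), 0.017062602564692497)
```

Call:
arm_command([
  [[0.001,0,0.045,0,0,0],[0,0,0.05,0,0,0],[0,0,0.04,0,0,0],[0,0,0,0,0,0],[0,0,0,0,0,0]],
])

```text
clock: 33.28
position: [0.6013, -0.3058, 0.0717]
ee_rot: [2.72, 1.567, 0.002]
force: [0.7, -0.7, 0.8]
width: 0.653
gripper_force: 0.0
```

Call:
arm_command([
  [[0,0,0,0,0,0],[0,0,0,0,0,0],[0,0,0,0,0,0],[0,0,0,0,0,0],[0,0,0,0,0,0]],
], jaw=0.02, newtons=40)

```text
clock: 33.9
position: [0.6011, -0.3051, 0.0701]
ee_rot: [2.72, 1.57, 0.001]
force: [0.6, -0.9, 5.3]
width: 0.347
gripper_force: 40.0
```

Call:
arm_command([
  [[0,0,-0.03,0,0,0],[0,0,-0.05,0,0,0],[0,0,-0.05,0,0,0],[0,0,0,0,0,0]],
])

```text
clock: 34.4
position: [0.6024, -0.305, 0.2033]
ee_rot: [2.717, 1.568, 0.006]
force: [0.5, 0.6, -4.1]
width: 0.345
gripper_force: 40.0
```

```bash
python3 - <<'E'
from h import *
rel(.437,-.1805,.2,60); print(arm.observe()['width'])
im=grab('top','t8.png'); px=im['pixels']; P=cloud(im)
cv2.imwrite('pics/t8c.png',cv2.resize(px[150:260,240:400],None,fx=4.5,fy=4.5,interpolation=cv2.INTER_CUBIC)[:,:,::-1])
E
```

```text
pos [ 0.6024 -0.305   0.2033] phi 59.97 toolz [ 0.0057 -0.0021 -1.    ] shift [ 0.025  -0.2055  0.0021] turn z rad -0.0004 t 34.4
0.3445951724595696
```

View pics/t8c.png

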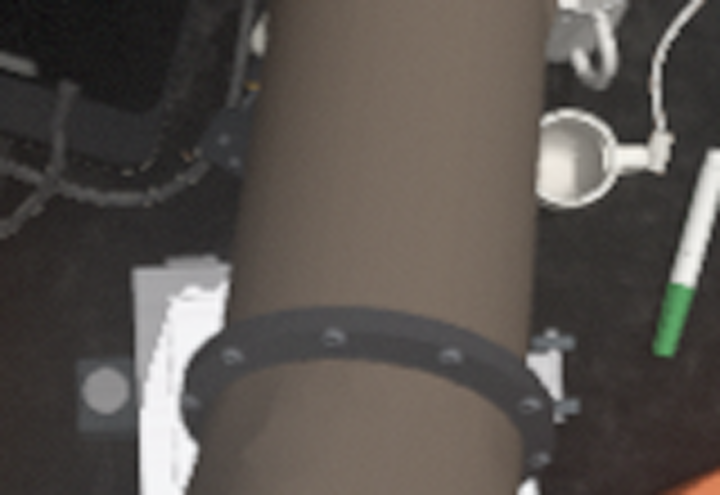

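The arm hides the mat here; the pin is visible, still up, at crop (105,390). I'll carry the tamper over the pin.

Call:
arm_command([
  [[0.006,-0.045,0,0,0,0],[0.006,-0.05,0,0,0,0],[0.006,-0.05,0,0,0,0],[0.006,-0.045,0,0,0,0],[0.001,-0.0155,0,0,0,0],[0,0,0,0,0,0],[0,0,0,0,0,0]],
])

```text
clock: 35.33
position: [0.4357, -0.1811, 0.1991]
ee_rot: [-2.721, -1.569, -0.0]
force: [0.7, -0.0, -5.3]
width: 0.344
gripper_force: 40.0
```

```bash
python3 - <<'E'
from h import *
rel(.437,-.1805,.169,60); print(arm.observe()['width'])
im=grab('side'); P=cloud(im).reshape(-1,3); P=P[np.isfinite(P).all(1)]
w=P[(abs(P[:,0]-.437)<.05)&(abs(P[:,1]+.18)<.05)&(P[:,2]>.11)&(P[:,2]<.2)]
for z in np.arange(.115,.19,.01):
    u=w[(w[:,2]>z)&(w[:,2]<z+.01)]
    if len(u)>3: print(z.round(3),len(u),np.percentile(u[:,0],[2,98]).round(3),u[:,1].min().round(3))
# mat: dark vs. counter around tamper start
im=grab('top'); P=cloud(im); m=(P[...,2]>.0045)&(P[...,2]<.012)&(P[...,0]>.53)&(P[...,0]<.68)&(P[...,1]>-.38)&(P[...,1]<-.24)
m=cv2.morphologyEx(cv2.medianBlur(m.astype(np.uint8)*255,7),cv2.MORPH_OPEN,np.ones((9,9)))
n,l,st,c=cv2.connectedComponentsWithStats(m)
for i in range(1,n):
    if st[i][4]>200: print('mat',c[i],st[i],cv2.minAreaRect(P[l==i][:,:2].astype(np.float32)),P[l==i].mean(0))
cv2.imwrite('pics/t9c.png',cv2.convertScaleAbs(cv2.resize(im['pixels'][150:220,270:360],None,fx=7,fy=7,interpolation=cv2.INTER_CUBIC)[:,:,::-1],alpha=2.5))
E
```

```text
pos [ 0.4357 -0.1811  0.1991] phi 59.92 toolz [ 0.e+00  3.e-04 -1.e+00] shift [0.0012 0.0008 0.0301] turn z rad -0.0013 t 35.325
0.343854950736535
0.135 48 [0.406 0.462] -0.215
0.145 246 [0.407 0.46 ] -0.215
0.155 52 [0.42  0.445] -0.206
0.165 19 [0.426 0.441] -0.197
0.175 31 [0.411 0.447] -0.203
0.185 53 [0.403 0.454] -0.207
mat [311.61538462 183.84345479] [298 171  28  27 741] ((0.5993720293045044, -0.3122747242450714), (0.0781727209687233, 0.076787069439888), 1.999328851699829) [nan nan nan]
```

View pics/t9c.png

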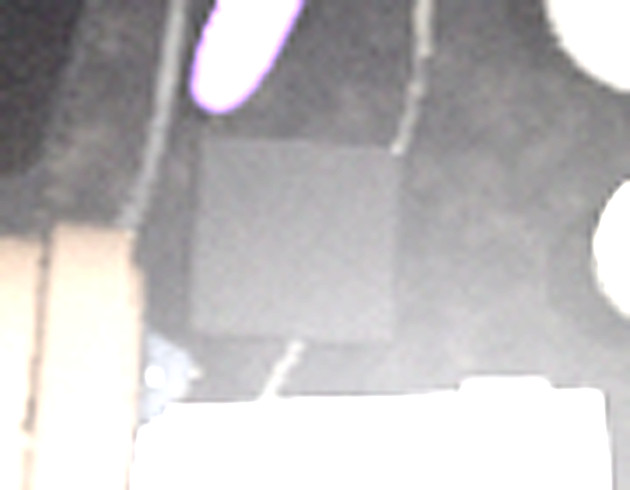

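The mat's centre is at crop (296,241), i.e. pixel (312,184), and the tamper's foot is over the pin. I'll press.

Call:
arm_command([
  [[0.001,0.001,0.02,0,0,0],[0,0,0.008,0,0,0],[0,0,0.004,0,0,0],[0,0,0.004,0,0,0],[0,0,0.004,0,0,0],[0,0,0,0,0,0]],
])

```text
clock: 36.17
position: [0.4366, -0.1801, 0.1599]
ee_rot: [2.721, 1.57, -0.0]
force: [-1.1, -0.3, 0.9]
width: 0.344
gripper_force: 40.0
```

Call:
arm_command([
  [[0,0,0.003,0,0,0],[0,0,0.002,0,0,0],[0,0,0.001,0,0,0],[0,0,0,0,0,0]],
])

```text
clock: 36.67
position: [0.437, -0.1801, 0.1547]
ee_rot: [2.72, 1.569, 0.0]
force: [-5.2, 1.6, 13.9]
width: 0.347
gripper_force: 40.0
```

```bash
python3 - <<'E'
from h import *
im=grab('top'); print('mat',plane(im,312.3,184.4,.008)); s=arm.observe(); print(s['position'],s['force'])
E
```

```text
mat [ 0.59785122 -0.31451973  0.008     ]
[ 0.43697058 -0.18004465  0.15469089] [-5.622588    1.07561059 12.58024264]
```

Call:
arm_command([
  [[0,0,0.002,0,0,0],[0,0,0.002,0,0,0],[0,0,0,0,0,0]],
])

```text
clock: 37.1
position: [0.4396, -0.1806, 0.1534]
ee_rot: [2.716, 1.567, 0.006]
force: [-8.0, 1.4, 39.5]
width: 0.346
gripper_force: 40.0
```

Call:
arm_command([
  [[0,0,-0.02,0,0,0],[0,0,-0.034,0,0,0],[-0.006,0.045,0,0,0,0],[-0.006,0.05,0,0,0,0],[-0.006,0.05,0,0,0,0],[-0.006,0.045,0,0,0,0],[0,0.015,0,0,0,0],[0,0,0,0,0,0],[0,0,0,0,0,0]],
])

```text
clock: 38.22
position: [0.6014, -0.3028, 0.2032]
ee_rot: [-2.72, -1.57, 0.001]
force: [-0.6, 0.8, -4.0]
width: 0.341
gripper_force: 40.0
```

```bash
python3 - <<'E'
from h import *
im=grab('top'); P=cloud(im); np.set_printoptions(linewidth=200)
q=P[225:250,252:274].reshape(-1,3); q=q[(np.hypot(q[:,0]-.437,q[:,1]+.1805)<.010)]; print('pin z',len(q),np.median(q[:,2]),np.percentile(q[:,2],[10,90]))
rel(.599,-.3125,.075,60)
im=grab('side'); P=cloud(im).reshape(-1,3); P=P[np.isfinite(P).all(1)]
s=arm.observe()['position']; w=P[(abs(P[:,0]-s[0])<.05)&(abs(P[:,1]-s[1])<.05)&(P[:,2]>.11)&(P[:,2]<.2)]
for z in np.arange(.12,.19,.01):
    u=w[(w[:,2]>z)&(w[:,2]<z+.01)]
    if len(u)>3: print(z.round(3),len(u),np.percentile(u[:,0],[2,98]).round(3),u[:,1].min().round(3),u[:,2].min().round(4))
v=P[(P[:,0]>.44)&(P[:,0]<.47)&(P[:,1]<-.375)&(P[:,1]>-.43)&(P[:,2]>.08)&(P[:,2]<.2)];print('clamp',np.percentile(v[:,2],[5,50,95]))
E
```

```text
pin z 46 0.09254383541201139 [0.0896783  0.09534591]
pos [ 0.6014 -0.3028  0.2035] phi 60.0 toolz [-6.e-04  2.e-04 -1.e+00] shift [-0.0096  0.0029  0.1285] turn z rad 0.0 t 38.275
0.14 68 [0.569 0.623] -0.336 0.1423
0.15 298 [0.57  0.622] -0.335 0.1503
0.16 61 [0.585 0.61 ] -0.325 0.16
0.17 21 [0.588 0.606] -0.317 0.1715
0.18 37 [0.575 0.611] -0.325 0.1801
0.19 73 [0.57  0.627] -0.329 0.1901
clamp [0.08105708 0.0904009  0.09324522]
```

Call:
arm_command([
  [[-0.0085,0.0035,0.03,0,0,0],[0,0,0.045,0,0,0],[0,0,0.035,0,0,0],[0,0,0.014,0,0,0],[0,0,0.004,0,0,0],[0,0,0,0,0,0],[0,0,0,0,0,0]],
])

```text
clock: 39.2
position: [0.6016, -0.3127, 0.0771]
ee_rot: [2.719, 1.569, 0.002]
force: [-0.9, 0.2, -3.7]
width: 0.342
gripper_force: 40.0
```

Call:
arm_command([
  [[0,-0.001,0.003,0,0,0],[0,0,0.002,0,0,0],[0,0,0.001,0,0,0],[0,0,0,0,0,0],[0,0,0,0,0,0]],
])

```text
clock: 39.83
position: [0.6, -0.312, 0.0701]
ee_rot: [2.721, 1.57, 0.0]
force: [-4.2, 1.3, 5.6]
width: 0.347
gripper_force: 40.0
```

Touching the mat; releasing and retreating.

Call:
arm_command([
  [[0,0,0,0,0,0],[0,0,0,0,0,0],[0,0,0,0,0,0],[0,0,0,0,0,0],[0,0,-0.03,0,0,0],[0,0,-0.05,0,0,0],[0,0,-0.05,0,0,0],[0,0,-0.03,0,0,0],[0,0,0,0,0,0]],
], jaw=0.065)

```text
clock: 40.95
position: [0.6014, -0.3122, 0.2327]
ee_rot: [2.717, 1.568, 0.005]
force: [0.0, 0.2, 0.4]
width: 0.705
gripper_force: 0.0
```

Call:
arm_command([
  [[-0.01,-0.05,-0.02,0,0,0],[0,-0.055,0,0,0,0],[0,-0.055,0,0,0,0],[0,-0.055,0,0,0,0],[0,-0.055,0,0,0,0],[0,0,0,0,0,0],[0,0,0,0,0,0]],
])

```text
clock: 41.82
position: [0.3615, -0.186, 0.2495]
ee_rot: [2.721, 1.569, 0.0]
force: [0.1, -0.0, -0.4]
width: 0.707
gripper_force: 0.0
```

```bash
python3 - <<'E'
from h import *
im=grab('top'); P=cloud(im)
q=P[160:200,296:330].reshape(-1,3); h=q[(q[:,2]>.078)&(q[:,2]<.1)]; f=q[(q[:,2]>.016)&(q[:,2]<.034)]
print('handle',cv2.minEnclosingCircle(h[:,:2].astype(np.float32)),len(h),'foot',cv2.minEnclosingCircle(f[:,:2].astype(np.float32)))
q=P[225:250,252:276].reshape(-1,3); q=q[(np.hypot(q[:,0]-.437,q[:,1]+.1805)<.010)]; print('pin z',len(q),np.median(q[:,2]))
c=im['pixels'][150:265,245:385]; cv2.imwrite('pics/end.png',cv2.convertScaleAbs(cv2.resize(c,None,fx=5,fy=5,interpolation=cv2.INTER_CUBIC)[:,:,::-1],alpha=1.6)); print(arm.observe()['force'],arm.observe()['clock'])
E
```

```text
handle ((0.5963203310966492, -0.31096479296684265), 0.016765590757131577) 116 foot ((0.6194424629211426, -0.29813119769096375), 0.05389629304409027)
pin z 0 nan
[ 0.90853947 -0.94667337  0.81163925] 41.875
  return _methods._mean(a, axis=axis, dtype=dtype,
  ret = ret.dtype.type(ret / rcount)
```

View pics/end.png

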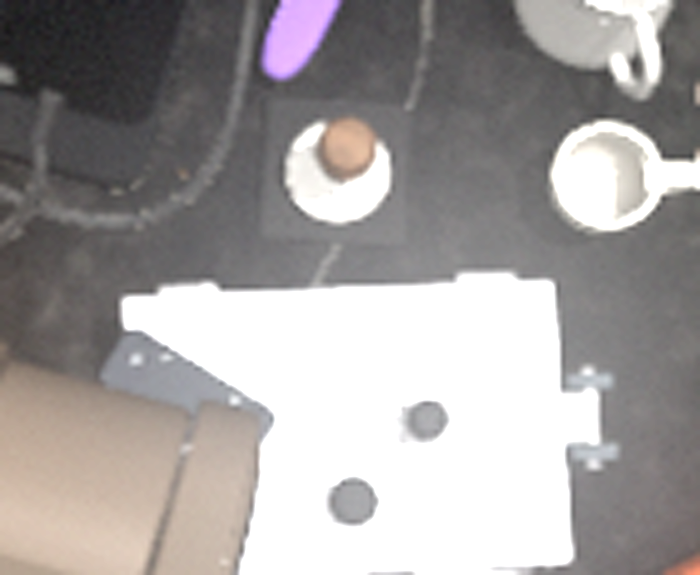

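The tamper stands upright at (340,170), centred on its mat (338,172). The lid is shut, and the clamp lies down over it with its knob at (428,420). The cup is untouched and the pin read 92.5 mm, fully down. Handing in.

```bash
python3 -c "
from cell import arm
print(arm.sign_off())"
```

```text
the job is handed in; nothing more can be done
None
```

Job handed in at about 42 s: both tarts are flat in the case, the lid is shut, the clamp and lock pin are down, and the tamper is back upright on its mat within about 4 mm of the middle; the cup and marker were left alone, and the one thing to note is that a fingertip pressed on the first tart and the clamp at about 60–70 N (wrist force) at two moments.

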